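# Set the test bench's programme wheel and start the test

## Task

On the caliper test console, flick the edge of the six-lobed wheel round with a fingertip, counter-clockwise seen from above and click by click, until the yellow lobe rests at the red arrow, without overrunning it by a click. Only then press the green start button fully down with a fingertip and let it come back up. Leave the loose things around and on the console where they stand.

Things in the scene. Friction and masses are not known exactly. Their poses are not given: they have to be found in the camera images.
- console: grey test console fixed to the table, 70 mm tall, flat on top. Its origin is on the table directly under the wheel's axis; x points away from the wheel's free edge towards the red arrow, y to the left of that, z up. The case reaches from x = -15 to 125 mm and from y = -80 to 170 mm, so the wheel's -x side overhangs the case's front by 35 mm, with nothing below but the table.
- wheel (a joint): wheel angle (rad), growing counter-clockwise seen from above; 3.142 = yellow lobe at the red arrow. Yellow points at (joint - pi) from console x. A spring detent holds it at multiples of pi/3 (1.047, one click); peaks half way between; past a peak it snaps on to the next by itself and does not coast. About 5 to 8 N sideways on a lobe's end takes it over. Starts 1 to 3 clicks short. Stops at -0.5 and 5.0
- wheel_top (a point): centre of the flat wheel's top face, on its vertical axis, 94 mm above the table. Hub 52 mm in diameter; six straight round-ended lobes at 60 degrees, 12 mm wide, 18 mm tall (76 to 94 mm above the table), reaching 50 mm from the axis; 38 mm free between neighbouring tips; 6 mm free over the case. At rest one lobe points to console -x, the next 60 degrees either side
- yellow_tip (a point): on the top face of the yellow lobe (the others are black), 44 mm from the axis, 94 mm above the table; turns with the wheel
- pointer (a point): tip of the red arrow painted on the deck, 56 mm from the wheel's axis along console x (this point is at 85 mm height)
- start (a joint): travel (m) of the green push button: 0 up, 0.006 fully down; springs back; about 5 N fully down
- start_top (a point): centre of the green button's top face, 32 mm in diameter, facing up, at x = 55, y = 115 mm of the console; moves with the button
- piston: aluminium brake piston, upright cylinder 36 mm diameter, 30 mm tall, standing loose on the console's deck; origin at the centre of its underside (bystander)
- block: grey fixture block 55 x 60 x 70 mm tall standing on the table beside the console; origin at the centre of its underside (bystander)
- caliper: red brake caliper half 60 x 110 x 55 mm tall on the table; origin at the centre of its underside (bystander)
- wrench: steel wrench about 170 mm long lying on the table, origin at its middle underside (bystander)
- collar: brass collar, ring of 52 mm outer diameter, 16 mm tall, on the table; origin at the centre of its underside (bystander)
- fluid: clear bottle with a red cap, 60 mm diameter, 160 mm tall, standing on the table; origin at the centre of its underside (bystander)
- driver: screwdriver about 180 mm long lying on the table, origin at its middle underside (bystander)

How it is judged:
On the way, in this order (a step that is already met when the one before it is completed fails the run):
1. the yellow lobe rests at the red arrow, the start button not yet pressed (value of joint wheel between 2.9916 and 3.2916 rad and value of joint start below 0.002 m and velocity of joint wheel between -0.1 and 0.1 rad/s), for 0.3 s.
2. the start button is pressed fully down (value of joint wheel between 2.9916 and 3.2916 rad and value of joint start above 0.0045 m), for 0.05 s.
At the end, for the whole second after the job is handed in: wheel joint within 0.15 rad of 3.142 and at rest, start button up again (under 1.5 mm), every loose thing within 20 mm of where it stood and upright (value of joint wheel between 2.9916 and 3.2916 rad and value of joint start below 0.0015 m and velocity of joint wheel between -0.1 and 0.1 rad/s and distance of each of piston, block, caliper, wrench, collar, fluid, driver from where it was at the start of the episode below 0.02 m); the robot touches nothing.
It fails at once if the wheel overruns the arrow by more than half a click (value of joint wheel above 3.7416 rad).
It fails at once if the start button is pressed while the yellow lobe is not at the arrow (value of joint start above 0.003 m and not (value of joint wheel between 2.9916 and 3.2916 rad)).
It fails at once if a loose thing is shifted or lifted by more than 20 mm (distance of any of piston, block, caliper, wrench, collar, fluid, driver from where it was at the start of the episode above 0.02 m).
It fails at once if a standing thing is tipped over (angle between any of block, fluid, piston, caliper's own z axis and vertical above 0.5 rad).
It also fails if it takes over 54 s, if anything falls off the work surface, if the arm or the gripper's body presses on something with over 40 N, if the wrist force passes 120 N, or if a joint passes its speed limit or range.

## Robot

A 6-joint arm with a two-finger parallel gripper is mounted at the origin on the work surface. World frame = base frame: x ahead of the robot, y to its left, z up, the work surface at z = 0. Lengths are in m, angles in rad, forces in N, time in s.
With the tool pointing down it reaches from about 0.25 to 0.8 m from the base axis. Payload 3.9 kg.
Tool frame: the origin (TCP) lies at the very end of the fingers, on their centre line; the grasp point (between the pads) lies behind it (manip.pinch_z is the z of the grasp point in the tool frame, in m); z points along the fingers, y is the line along which they close (so a half turn about z gives the same grasp; the last joint's range is limited). The gripper opens to 85 mm and grips with 20 to 120 N. Pads are 22 mm wide; open, the fingers measure 114 mm over their backs; the gripper's body (76 mm by 85 mm) begins 54 mm behind the grasp point. The pads swing forward as they close: fully open they stand 13 mm farther back than shut.
Start: joints at [1.192, 0.26, -0.138, 1.173, 0, 1.571], TCP at [0.194, 0.488, 0.231] pointing down, gripper open.
Joint ranges: [-2.78, 2.78], [-0.83, 1.72], [-1.28, 1.37], [-1.9, 2.12], [-1.57, 1.48], [-3.14, 3.14]. Speed limits (rad/s): [2.57, 2.57, 3.14, 3.14, 3.14, 3.14].

## Interface

Orientations are given as a 3x3 rotation matrix whose columns are the frame's x, y, z axes.
In Python, from cell import status, viewer, manip gives the robot as it stands.
- The arm moves only by the tool step_arm, never from a script. Its argument "commands" is a list of rows, each a list of 3 entries, a list of its own where there are three numbers: the opening, from 0 (shut) to 1 (fully open), then the shift along the tool's x, y, z in m, then the turn, a rotation vector about the tool's x, y, z in degrees. A call has 1 to 10 rows; each row shifts and turns the commanded pose from where the row before left it, along the tool's axes as they then stand; what a row does not reach is not made up. A row lasts 1/8 s, in which the tool goes at most 62.5 mm and 10.7 degrees, less where a joint would pass 70% of its speed; a pose out of reach is approached as far as the arm can. A call is refused whole if a number of a shift passes 0.0625 or a number of a turn 10.7, either way. A call with a gripper value outside its range is refused whole. The fingers move at their own pace and stop on an object; "grip_force" is the grip in N (left out, the last holds). Time passes only in rows, so rows that do not move let the fingers close. It gives the time, the measured TCP pose, the force, the opening and the grip force at its end, in the units of the state.
- status.observe(): the state, without advancing time (a new reading comes with each control period).
- viewer.snapshot(name): name is "side" or "top" or "wrist"; returns a dict with "img" (480x640x3 uint8, red, green, blue), "z_map" (480x640 float32, m along the optical axis (not along the pixel's ray), 0 where there is no reading), "fx", "fy", "cx", "cy" (pixels), "world_from_camera" (4x4, takes a point from camera to world coordinates). Camera axes: x right, y up, looking along -z (the intrinsics and any distortion apply to the point x, -y, -z); pixel columns grow to the right and rows downward; lengths in m; the calibration is good to about 2 mm. A picture is of the moment at which its call begins.
- manip.hand_in(): hands the job in; it is judged then, once.
Trained networks look in a picture, given as the dict that the camera call returned (one of the last four; its "shot" number tells which), for a name from the list of things; names that differ only in an ending like _2 or _b are one class to them, and where a whole thing is asked for, a point or a joint stands for the part that bears it (a point fixed in the world has none). Each returns a list of dicts, best first, with "score" (0 to 1); they miss things now and then, are a little off and sometimes report something else, mostly with a low value. They report only what shows in the picture. A call takes as long as a camera call.
- viewer.search_frame(thing, picture): "xyz" ([x, y, z] in m, in world coordinates, good to about 4 mm: the middle of the surface that is visible of it).
The state is a dict: "t": time; "joint_pos": joint angles; "dq": joint speeds; "joint_efforts": joint torques, N m; "eef_pos": TCP position; "eef_rot": TCP orientation; "wrist_force": force on the tool from outside, world axes, zero at the start; "moment": the same for the moment, N m; "gripper_width": finger opening in m; "grip_force": force on a finger pad.
Only numpy, scipy, OpenCV 4.12 (cv2) and the standard library are available. Lean on these libraries where they do the work, as an engineer would, in place of code of your own. Each camera call takes 0.05 s, during which the arm holds its last target. There are 200 camera calls.

## Working session

There is one attempt and no reset: what is moved stays moved. The work goes in short steps, Python scripts to look and compute and a tool call to move; the robot and the scene stay as the last step left them, time stands still between calls to the robot, and variables do not carry over. Pictures are saved under pics/ and viewed, at most 10 in all, crops included, and the job is handed in when it is done.

Besides the shell and the picture viewer there is one more tool, called after ">>>" as a command line: name --argument value ..., lists and objects as JSON in quotes. step_arm: Moves the arm, as the interface text tells. Its arguments: {"type":"object","properties":{"commands":{"type":"array"},"grip_force":{"type":"number"}},"required":["commands"]}

```bash
mkdir -p pics; python3 - <<'E'
from cell import status, viewer, manip
import cv2
s=status.observe(); print(s['t'],s['eef_pos'],s['eef_rot'],s['gripper_width'],manip.pinch_z)
p=viewer.snapshot("top"); cv2.imwrite("pics/top1.png",p["img"][:,:,::-1])
for n in ["wheel_top","yellow_tip","start_top","piston","block","caliper","fluid","console"]:
    print(n,[(d['xyz'],round(d['score'],2)) for d in viewer.search_frame(n,p)[:2]])
E
```

```text
0.0 [0.19388937 0.4871296  0.23046426] [[-9.29108423e-01  3.69806731e-01 -7.21720878e-04]
 [ 3.69807435e-01  9.29106553e-01 -1.86394092e-03]
 [-1.87423003e-05 -1.99870095e-03 -9.99998002e-01]] 0.08574194489913006 -0.0187
wheel_top [([0.5407, -0.1815, 0.0945], 0.91), ([0.6378, 0.1008, 0.0521], 0.18)]
yellow_tip [([0.5378, -0.1788, 0.0953], 0.66)]
start_top [([0.6039, -0.0711, 0.0921], 0.8)]
piston [([0.644, -0.2337, 0.0991], 0.95)]
block [([0.5733, -0.3301, 0.0679], 0.67)]
caliper [([0.6359, 0.1053, 0.0507], 0.72), ([0.6451, -0.2322, 0.1004], 0.48)]
fluid [([0.6669, -0.3205, 0.1045], 0.83)]
console [([0.5941, -0.1361, 0.0714], 0.56), ([0.5416, -0.1829, 0.0934], 0.17)]
```

View pics/top1.png

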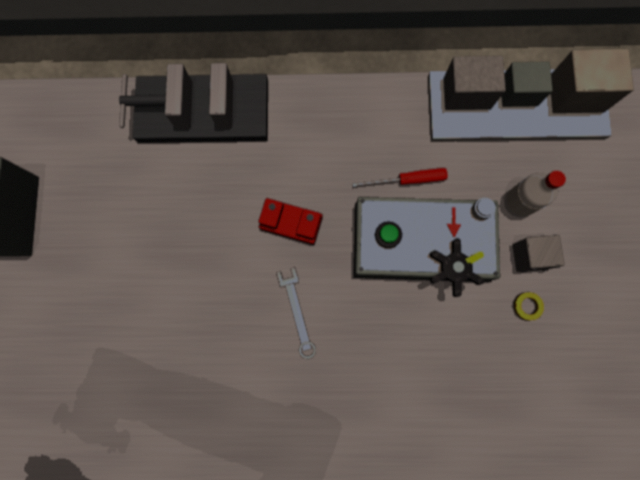

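The top view (image up is +x, left is +y) shows the hub at (459,267), the yellow lobe at (476,257) up and to the right, and the arrow at (454,236). So the wheel is about one click short. The button is at (389,233) and the piston at (484,208). Next I'll get the yaw and the yellow angle from the depth.

```bash
cat > h.py <<'E'
import numpy as np, cv2
from cell import status, viewer, manip
def cloud(p):
    z=p["z_map"]; v,u=np.mgrid[:480,:640]
    c=np.stack([(u-p["cx"])/p["fx"]*z,-(v-p["cy"])/p["fy"]*z,-z,np.ones_like(z)],-1)
    return (c@np.array(p["world_from_camera"]).T)[...,:3]
def measure():
    p=viewer.snapshot("top"); W=cloud(p); hsv=cv2.cvtColor(p["img"],cv2.COLOR_RGB2HSV)
    box=(W[...,0]>.45)&(W[...,0]<.72)&(W[...,1]>-.3)&(W[...,1]<.02)&(p["z_map"]>0)
    h=hsv[...,0]; s=hsv[...,1]>120
    deck=box&(abs(W[...,2]-.07)<.005)
    wh=box&(W[...,2]>.086)&(W[...,2]<.1)&(np.hypot(W[...,0]-.5407,W[...,1]+.1815)<.056)
    out=dict(yel=box&s&(h>22)&(h<35)&(W[...,2]>.085),green=box&s&(h>50)&(h<75)&(W[...,2]>.08),red=deck&s&((h<8)|(h>172)),wheel=wh)
    r={k:np.median(W[m],0).round(4) for k,m in out.items() if m.any()}
    c,_=cv2.minEnclosingCircle(W[wh][:,:2].astype(np.float32)*1000); r['whc']=np.array(c).round(1)
    rect=cv2.minAreaRect(W[deck][:,:2].astype(np.float32)*1000)
    return p,W,r,rect,{k:int(m.sum()) for k,m in out.items()}
E
python3 - <<'E'
from h import *
p,W,r,rect,n=measure(); print(r,rect,n)
big=cv2.resize(p["img"][180:310,340:580],None,fx=3.3,fy=3.3,interpolation=cv2.INTER_CUBIC)
cv2.imwrite("pics/c1.png",big[:,:,::-1])
c=r['whc']/1000
for k in('yel','green','red'): d=r[k][:2]-c; print(k,np.hypot(*d),np.degrees(np.arctan2(d[1],d[0])))
E
```

```text
{'yel': array([ 0.5584, -0.2112,  0.0946]), 'green': array([ 0.6026, -0.0706,  0.0925]), 'red': array([ 0.6181, -0.1868,  0.0724]), 'wheel': array([ 0.5427, -0.1823,  0.0947]), 'whc': array([ 543.7, -182.9])} ((599.660888671875, -140.59913635253906), (250.28297424316406, 142.6189422607422), 87.47412872314453) {'yel': 118, 'green': 289, 'red': 128, 'wheel': 1396}
yel 0.031890123863039445 -62.551072836544584
green 0.12680891135878422 62.323529912502195
red 0.07450214762005178 -3.0006614134621428
```

View pics/c1.png

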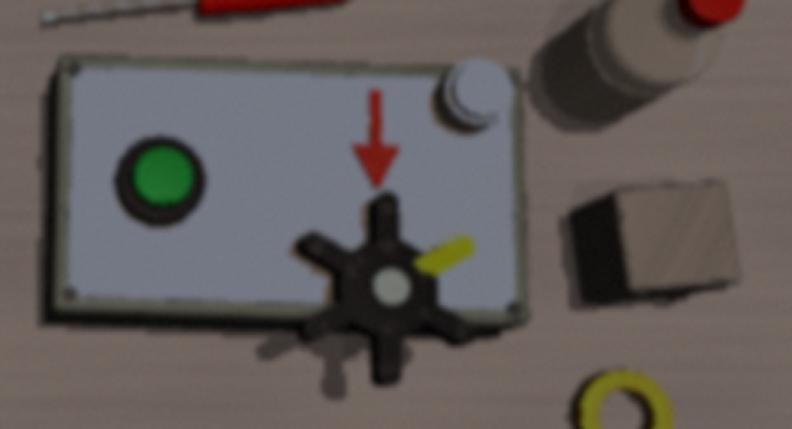

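The yaw is about -2.5°, the axis is at (0.543, -0.183), and the yellow lobe is exactly one click short. I'll shut the gripper, turn about +71° on tool z so tool x matches console y, then traverse.

>>> step_arm --commands '[[0, [0, 0, 0], [0, 0, 10.1]], [0, [0, 0, 0], [0, 0, 10.1]], [0, [0, 0, 0], [0, 0, 10.1]], [0, [0, 0, 0], [0, 0, 10.1]], [0, [0, 0, 0], [0, 0, 10.1]], [0, [0, 0, 0], [0, 0, 10.1]], [0, [0, 0, 0], [0, 0, 10.1]], [0, [0, 0, 0], [0, 0, 0]]]' --grip_force 30

```text
t: 1.5
eef_pos: [0.1942, 0.4878, 0.2313]
eef_rot: [[0.04, 0.999, 0.0], [0.999, -0.04, 0.0], [0.0, 0.0, -1.0]]
wrist_force: [-0.3, -0.3, 0.4]
gripper_width: 0.0002
grip_force: 0.0
```

>>> step_arm --commands '[[0, [-0.053, 0.027, 0], [0, 0, 0]], [0, [-0.053, 0.027, 0], [0, 0, 0]], [0, [-0.053, 0.027, 0], [0, 0, 0]], [0, [-0.053, 0.027, 0], [0, 0, 0]], [0, [-0.053, 0.027, 0], [0, 0, 0]], [0, [-0.053, 0.027, 0], [0, 0, 0]], [0, [-0.053, 0.027, 0], [0, 0, 0]], [0, [-0.053, 0.027, 0], [0, 0, 0]], [0, [-0.053, 0.027, 0], [0, 0, 0]], [0, [-0.053, 0.027, 0], [0, 0, 0]]]'

```text
t: 2.75
eef_pos: [0.4424, -0.0551, 0.2316]
eef_rot: [[0.039, 0.999, 0.001], [0.999, -0.039, 0.0], [0.0, 0.001, -1.0]]
wrist_force: [0.7, 0.4, 0.3]
gripper_width: 0.0
grip_force: 0.0
```

```bash
cat > g.py <<'E'
from h import *
def go(cx,cy,z):
    s=status.observe(); a=np.radians(-2.5); R=np.array([[np.cos(a),-np.sin(a)],[np.sin(a),np.cos(a)]])
    t=np.r_[np.array([.5428,-.1832])+R@[cx,cy],z]; E=np.array(s['eef_rot']); e=np.array(s['eef_pos'])
    print(s['t'],'console',(R.T@(e[:2]-[.5428,-.1832])).round(4),e[2].round(4),'tool shift',(E.T@(t-e)).round(4),'yaw y',np.degrees(np.arctan2(E[1,1],E[0,1])).round(2),np.round(E[2],3),np.round(s['wrist_force'],1),s['gripper_width'])
E
python3 -c "
from g import *
go(-.055,.022,.08)"
```

```text
2.75 console [-0.1059  0.1236] 0.2316 tool shift [-0.1019  0.0502  0.1516] yaw y -2.23 [ 0.     0.001 -1.   ] [0.7 0.4 0.3] 2.0265968929946307e-05
```

>>> step_arm --commands '[[0, [-0.05, 0.02, 0.03], [0, 0, 0]], [0, [-0.05, 0.02, 0.03], [0, 0, 0]], [0, [0, 0, 0.03], [0, 0, 0]], [0, [0, 0, 0], [0, 0, 0]], [0, [0, 0, 0], [0, 0, 0]]]'

```text
t: 3.38
eef_pos: [0.4778, -0.1544, 0.1422]
eef_rot: [[0.04, 0.999, 0.001], [0.999, -0.04, -0.0], [-0.0, 0.001, -1.0]]
wrist_force: [0.2, -0.2, 0.4]
gripper_width: 0.0003
grip_force: 0.0
```

```bash
python3 - <<'E'
from g import *
go(-.055,.022,.08)
p=viewer.snapshot("side"); cv2.imwrite("pics/s1.png",p["img"][:,:,::-1])
E
```

```text
3.375 console [-0.0662  0.0259] 0.1422 tool shift [-0.004   0.0112  0.0623] yaw y -2.29 [-0.     0.001 -1.   ] [ 0.2 -0.2  0.4] 0.0002533026927991603
```

View pics/s1.png

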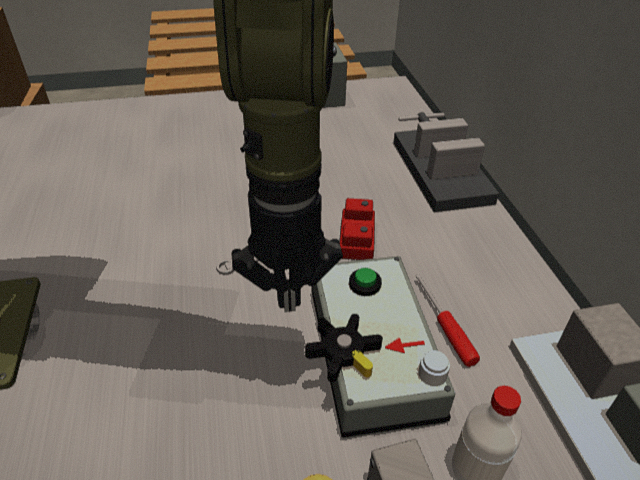

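The side view shows the shut fingertips at (289,300), clear of the wheel's free edge at (310,348), and about 28 mm across as assumed. I'll descend next to the free lobe.

>>> step_arm --commands '[[0, [-0.002, 0.006, 0.03], [0, 0, 0]], [0, [0, 0.006, 0.03], [0, 0, 0]], [0, [0, 0, 0], [0, 0, 0]], [0, [0, 0, 0], [0, 0, 0]]]'

```text
t: 3.92
eef_pos: [0.4902, -0.157, 0.083]
eef_rot: [[0.041, 0.999, 0.002], [0.999, -0.041, -0.001], [-0.001, 0.002, -1.0]]
wrist_force: [-0.6, 0.5, -0.5]
gripper_width: -0.0001
grip_force: 0.0
```

```bash
python3 -c "
from g import *
go(-.055,-.020,.081)"
```

```text
3.925 console [-0.0537  0.0239] 0.083 tool shift [-0.0438 -0.0015  0.002 ] yaw y -2.34 [-0.001  0.002 -1.   ] [-0.6  0.5 -0.5] -0.0001160234643290309
```

>>> step_arm --commands '[[0, [-0.005, 0, 0], [0, 0, 0]], [0, [-0.005, 0, 0], [0, 0, 0]], [0, [-0.005, 0, 0], [0, 0, 0]], [0, [-0.005, 0, 0], [0, 0, 0]], [0, [-0.005, 0, 0], [0, 0, 0]]]'

```text
t: 4.55
eef_pos: [0.4875, -0.1811, 0.0812]
eef_rot: [[0.041, 0.999, -0.001], [0.999, -0.041, 0.003], [0.003, -0.001, -1.0]]
wrist_force: [0.2, 6.1, 1.7]
gripper_width: -0.0002
grip_force: 2.8
```

>>> step_arm --commands '[[0, [-0.005, 0, 0], [0, 0, 0]], [0, [-0.005, 0, 0], [0, 0, 0]], [0, [-0.005, 0, 0], [0, 0, 0]], [0, [-0.004, 0, 0], [0, 0, 0]], [0, [0, 0, 0], [0, 0, 0]], [0, [0, 0, 0], [0, 0, 0]]]'

```text
t: 5.3
eef_pos: [0.4875, -0.2013, 0.0813]
eef_rot: [[0.042, 0.999, -0.0], [0.999, -0.042, -0.0], [-0.0, -0.0, -1.0]]
wrist_force: [-0.7, 0.4, -1.2]
gripper_width: -0.0001
grip_force: 0.0
```

```bash
python3 - <<'E'
from g import *
go(-.055,-.020,.081)
p=viewer.snapshot("side"); cv2.imwrite("pics/s2.png",p["img"][:,:,::-1])
E
```

```text
5.3 console [-0.0545 -0.0205] 0.0813 tool shift [ 0.0005 -0.0005  0.0003] yaw y -2.42 [-0. -0. -1.] [-0.7  0.4 -1.2] -6.2221240190784e-05
```

View pics/s2.png

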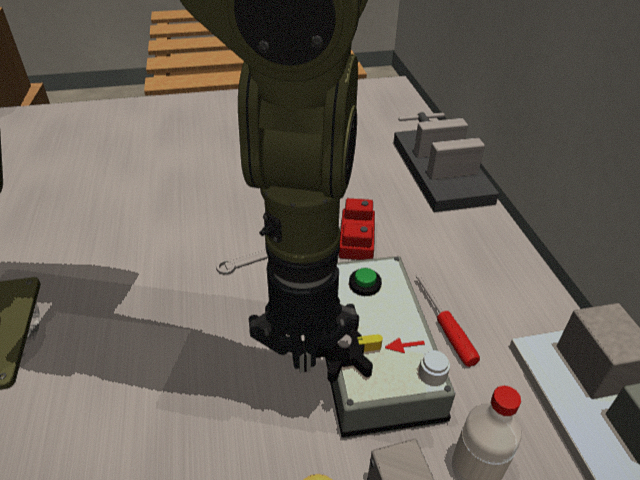

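The yellow lobe, ending at (381,343), now points at the red arrow tip (387,346), and there is no contact force. I'll back out and rise, then move above the button.

>>> step_arm --commands '[[0, [0, -0.015, 0], [0, 0, 0]], [0, [0, -0.015, 0], [0, 0, 0]], [0, [0, 0, -0.04], [0, 0, 0]], [0, [0, 0, -0.04], [0, 0, 0]], [0, [0.045, 0.045, 0], [0, 0, 0]], [0, [0.045, 0.045, 0], [0, 0, 0]], [0, [0.045, 0.045, 0], [0, 0, 0]], [0, [0, 0, 0], [0, 0, 0]], [0, [0, 0, 0], [0, 0, 0]]]'

```text
t: 6.48
eef_pos: [0.594, -0.073, 0.1608]
eef_rot: [[0.041, 0.999, -0.002], [0.999, -0.041, -0.0], [-0.0, -0.002, -1.0]]
wrist_force: [-0.5, 0.3, -0.5]
gripper_width: 0.0003
grip_force: 0.0
```

```bash
python3 - <<'E'
from g import *
go(.055,.115,.097)
p,W,r,rect,n=measure(); print(r,n)
d=r['yel'][:2]-[.5428,-.1832]; print(np.degrees(np.arctan2(d[1],d[0])))
E
```

```text
6.475 console [0.0463 0.1123] 0.1608 tool shift [0.0027 0.0089 0.0638] yaw y -2.38 [-0.    -0.002 -1.   ] [-0.5  0.3 -0.5] 0.0002766363819060138
{'yel': array([ 0.5115, -0.0552,  0.6746]), 'green': array([ 0.5987, -0.0639,  0.0923]), 'whc': array([0., 0.])} {'yel': 44405, 'green': 205, 'red': 0, 'wheel': 0}
103.74096137275434
```

>>> step_arm --commands '[[0, [0.003, 0.009, 0.03], [0, 0, 0]], [0, [0, 0, 0.032], [0, 0, 0]], [0, [0, 0, 0], [0, 0, 0]], [0, [0, 0, 0.003], [0, 0, 0]], [0, [0, 0, 0.003], [0, 0, 0]], [0, [0, 0, 0.003], [0, 0, 0]], [0, [0, 0, 0.001], [0, 0, 0]], [0, [0, 0, 0.001], [0, 0, 0]], [0, [0, 0, 0], [0, 0, 0]]]'

```text
t: 7.65
eef_pos: [0.6054, -0.0706, 0.0888]
eef_rot: [[0.042, 0.999, 0.001], [0.999, -0.042, -0.001], [-0.001, 0.001, -1.0]]
wrist_force: [1.2, -1.9, 2.4]
gripper_width: -0.0001
grip_force: 1.6
```

>>> step_arm --commands '[[0, [0, 0, 0.001], [0, 0, 0]], [0, [0, 0, 0.001], [0, 0, 0]], [0, [0, 0, 0.001], [0, 0, 0]], [0, [0, 0, 0], [0, 0, 0]], [0, [0, 0, 0], [0, 0, 0]]]'

```text
t: 8.28
eef_pos: [0.6054, -0.0706, 0.0861]
eef_rot: [[0.042, 0.999, 0.002], [0.999, -0.042, -0.001], [-0.0, 0.002, -1.0]]
wrist_force: [0.1, -2.3, 6.6]
gripper_width: -0.0001
grip_force: 3.4
```

>>> step_arm --commands '[[0, [0, 0, 0.001], [0, 0, 0]], [0, [0, 0, 0.001], [0, 0, 0]], [0, [0, 0, 0], [0, 0, 0]], [0, [0, 0, 0], [0, 0, 0]]]'

```text
t: 8.78
eef_pos: [0.6055, -0.0706, 0.0858]
eef_rot: [[0.042, 0.999, 0.003], [0.999, -0.042, -0.001], [-0.001, 0.003, -1.0]]
wrist_force: [-1.7, -1.9, 16.2]
gripper_width: -0.0003
grip_force: 8.3
```

It has hit the end stop: z stalled at 0.0858 with the force at 16 N, so the button is fully down. I'll retreat up and away so the top camera can see.

>>> step_arm --commands '[[0, [0, 0, -0.005], [0, 0, 0]], [0, [0, 0, -0.02], [0, 0, 0]], [0, [0, 0, -0.05], [0, 0, 0]], [0, [0, 0, -0.05], [0, 0, 0]], [0, [0.05, -0.03, 0], [0, 0, 0]], [0, [0.05, -0.03, 0], [0, 0, 0]], [0, [0.05, -0.03, 0], [0, 0, 0]], [0, [0.05, -0.03, 0], [0, 0, 0]], [0, [0.05, -0.03, 0], [0, 0, 0]], [0, [0, 0, 0], [0, 0, 0]]]'

```text
t: 10.02
eef_pos: [0.4618, 0.1885, 0.2072]
eef_rot: [[0.035, 0.999, -0.004], [0.999, -0.035, 0.0], [0.0, -0.004, -1.0]]
wrist_force: [-0.2, -0.4, 0.1]
gripper_width: -0.0001
grip_force: 0.0
```

```bash
python3 - <<'E'
from g import *
p,W,r,rect,n=measure(); print(r,n)
d=r['yel'][:2]-[.5428,-.1832]; print(np.degrees(np.arctan2(d[1],d[0])))
cv2.imwrite("pics/t2.png",p["img"][:,:,::-1])
s=status.observe(); print(s['t'],s['eef_pos'],s['wrist_force'],max(abs(np.array(s['dq']))))
E
```

```text
{'yel': array([ 0.5769, -0.1842,  0.0947]), 'green': array([ 0.6027, -0.0706,  0.0924]), 'red': array([ 0.6186, -0.1867,  0.0729]), 'wheel': array([ 0.5426, -0.1822,  0.0947]), 'whc': array([ 543.5, -183.1])} {'yel': 127, 'green': 292, 'red': 126, 'wheel': 1402}
-1.6797467291879804
10.075 [0.46309855 0.18698859 0.20732826] [-0.0984281  -0.13352924 -0.43918377] 0.05377700740781334
```

View pics/t2.png

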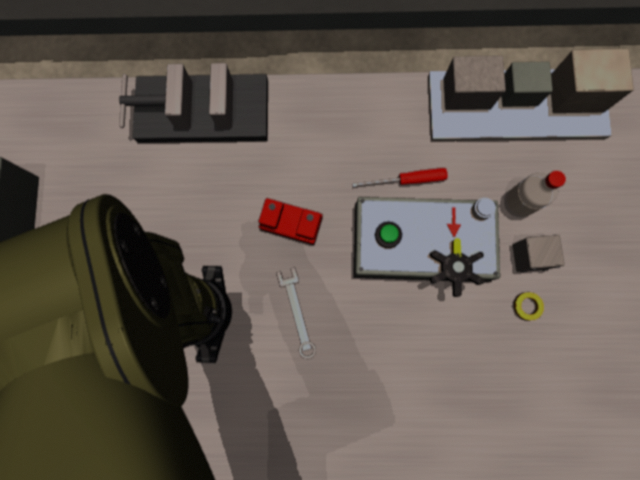

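The yellow lobe at (457,246) sits at the arrow tip (454,236). The button at (389,233) is back up at z 0.092, and all the loose things are where they were. The arm is clear, so I'm handing in.

```bash
python3 -c "
from cell import manip
print(manip.hand_in())"
```

```text
the job is handed in; nothing more can be done
None
```

I flicked the wheel one click so the yellow lobe rests at the red arrow, pressed the green button down to its stop and let it come back up, and left the loose things undisturbed. The job is handed in at about 10 s, and no verdict was returned.

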